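# Prop the fixture with its screw jack, then take off the jig plate

### The job

Crank the fixture's screw jack clockwise until its foot meets the steel block below, then on until the foot stands firm: the crank goes clearly stiffer and about a quarter turn past first touch is right; do not force it further. With the fixture propped, lift the aluminium jig plate straight up off its two dowels, keeping it level, and lower it all the way onto the middle of the blue mat before letting go. Leave the other things on the bench where they are.

Things in the scene. Friction and masses are not known exactly. Their poses are not given: they have to be found in the camera images.
- fixture: steel riser fixed to the bench, 120 (x) x 160 (y) x 60 mm high; origin at the centre of its underside, z up. Two upright 12 mm dowels at x = 0, y = -56 and +56 stand 24 mm above its top. On its +y side a blue bracket (130 mm high) carries the upright jack, whose axis is at x = 0, y = +190 mm.
- jack_axis (a point): point on the jack's vertical axis (the crank's axis), 231 mm above the bench, the same height as crank_knob; the red gearbox (52 mm square) below it ends at 190 mm and the crank arm's top is at 206 mm.
- crank_knob (a point): middle of the crank's upright black round grip, 22 mm in diameter and 46 mm tall (208 to 254 mm above the bench), 60 mm from the jack axis. The grip spins freely on its pin, so a hand holding it can go round the circle without turning itself. Nothing near it stands higher than the crank arm's top (206 mm).
- crank (a joint): crank angle in rad, grows clockwise seen from above; at 0 the crank arm points along the fixture's +x. Each rad lowers the foot by 2.4 mm (15 mm a turn). It starts between 1.5 and 8; the foot touches the block near 15. Friction at the grip is about 4.5 N against either way of turning; after touching, 2 N per rad comes on top. It stays where it is left.
- foot: jack foot: orange disc 46 mm in diameter, 8 mm thick, below a black rubber stub; origin at the centre of its underside, 61 mm above the bench at crank 0. It is sprung: its force on the block grows by about 55 N per rad of crank past touch; 20 N is firm enough, above 150 N is forced.
- block: loose dark steel packing block under the foot, 64 x 64 x 25 mm high, the ground for the jack; origin at the centre of its underside.
- plate: aluminium jig plate 100 (x) x 140 (y) x 12 mm, about 0.42 kg, sitting on the riser with its two 13.5 mm holes over the dowels (they reach 12 mm above its upper face); origin at the centre of its underside, z up, axes as the fixture's at the start.
- plate_handle (a point): centre of the plate's black handle bar, 45 mm above the plate's underside and on its middle: a 14 mm square bar, 84 mm long along the plate's y, on two round posts at y = -36 and +36 mm; 26 mm free beneath it. The plate's mass centre is below this point.
- mat: blue mat fixed to the bench, 200 (x) x 170 (y) x 3 mm; origin at the centre of its underside.
- toolholder: bystander: upright steel tool holder, 48 mm in diameter, 105 mm tall, origin at its underside
- copper_bar: bystander: copper bar 110 x 16 x 16 mm lying flat, origin at the centre of its underside
- oil: bystander: amber bottle 60 mm in diameter, 170 mm tall, origin at its underside
- parallel: bystander: small steel block 50 x 35 x 22 mm, origin at its underside
- wrench: bystander: wrench lying flat
- cup: bystander: white cup 70 mm in diameter, 85 mm tall, origin at its underside
There are look-alikes about, which are no part of the job. There is more than one size of the plate; the job needs the middle-sized. Of the things that look like the block, take the one that is farthest to the robot's right at the start.

How it is judged:
On the way, in this order (a step that is already met when the one before it is completed fails the run):
1. the jack foot stands firm on the block (20 to 150 N) with the plate still on its dowels (contact force between foot and block between 20 and 150 N and z of plate in the frame of fixture below 0.066 m), for 0.3 s.
2. the plate is lifted level clear of the dowels, the foot still firm (contact force between foot and block between 20 and 150 N and z of plate in the frame of fixture above 0.088 m and angle between plate's own z axis and vertical below 0.2 rad), for 0.1 s.
3. the plate is lowered onto the mat while held (underside less than 12 mm above the bench) (height (world z) of plate below 0.012 m and horizontal distance between plate and mat below 0.045 m and contact force between the fingers and plate above 1 N), for 0.05 s.
At the end, for the whole second after the job is handed in: The foot presses on the block with 20 to 150 N, and the plate lies flat and at rest on the mat, its centre within 40 mm of the mat's centre (contact force between foot and block between 20 and 150 N and horizontal distance between plate and mat below 0.04 m and height (world z) of plate below 0.008 m and angle between plate's own z axis and vertical below 0.06 rad and linear speed of plate below 0.02 m/s); the robot touches nothing.
It fails at once if the jack is forced: foot load above 170 N (contact force between foot and block above 170 N).
It fails at once if the plate tips by more than 0.3 rad (angle between plate's own z axis and vertical above 0.3 rad).
It fails at once if a bystander is moved by more than 30 mm (distance of any of toolholder, copper_bar, oil, parallel, wrench, cup from where it was at the start of the episode above 0.03 m).
It also fails if it takes over 72 s, if anything falls off the work surface, if the arm or the gripper's body presses on something with over 40 N, if the wrist force passes 120 N, or if a joint passes its speed limit or range.

### The arm

A 7-joint arm with a two-finger parallel gripper is mounted at the origin on the work surface. World frame = base frame: x ahead of the robot, y to its left, z up, the work surface at z = 0. Lengths are in m, angles in rad, forces in N, time in s.
With the tool pointing down it reaches from about 0.425 to 0.875 m from the base axis. Payload 9.9 kg.
Tool frame: the origin (TCP) lies midway between the tips of the shut fingers; the grasp point (between the pads) lies 19 mm behind it; z points along the fingers, y is the line along which they close (so a half turn about z gives the same grasp; the last joint's range is limited). The gripper opens to 85 mm and grips with 20 to 120 N. Pads are 22 mm wide; open, the fingers measure 114 mm over their backs; the gripper's body (76 mm by 85 mm) begins 54 mm behind the grasp point. The pads swing forward as they close: fully open they stand 13 mm farther back than shut.
Start: joints at [1.047, 0.576, 0.025, 1.437, -0.015, 1.129, -0.057], TCP at [0.287, -0.611, 0.231] pointing down, gripper open.
Joint ranges: [-2.76, 2.76], [-0.34, 2.15], [-1.52, 1.57], [0.19, 2.46], [-1.09, 4.23], [0.17, 1.99], [-2.82, 2.82]. Speed limits (rad/s): [2.22, 2.22, 3.01, 3.01, 3.14, 3.14, 3.14].

### API

Orientations are given as a unit quaternion [w, x, y, z].
In Python, from workcell import manip gives the robot as it stands.
- The arm moves only by the shell command python3 -m inch 'ROWS'. ROWS is JSON, a list of rows, each a list of 7 numbers: the turn, a rotation vector about the world's x, y, z in rad, then the shift along the world's x, y, z in m, then the opening, from 0 (shut) to 1 (fully open). In form: [[wx, wy, wz, dx, dy, dz, jaw], ...]. A call has exactly 8 rows; each row is the pose to reach, as a shift and turn from the pose commanded when the call began; what a row does not reach only later rows make up. A row lasts 1/10 s, in which the tool goes at most 50 mm and 8.59 degrees, less where a joint would pass 70% of its speed; a pose out of reach is approached as far as the arm can. A call with a gripper value outside its range is refused whole. The fingers move at their own pace and stop on an object; the grip force is fixed at half the most. Time passes only in rows, so rows that repeat a pose let the fingers close, or fill a call up. It gives the time, the measured TCP pose, the force, the opening and the grip force at its end, in the units of the state.
- manip.sense(): the state, without advancing time (a new reading comes with each control period).
- manip.get_image(name): name is "side" or "top"; returns (picture, depth): 420x560x3 uint8, blue, green, red; 420x560 float32, m along the optical axis (not along the pixel's ray), 0 where there is no reading.
- manip.camera_params(name): a dict with "fx", "fy", "cx", "cy" (pixels), "pose" (4x4, takes a point from camera to world coordinates). Camera axes: x right, y up, looking along -z (the intrinsics and any distortion apply to the point x, -y, -z); pixel columns grow to the right and rows downward; lengths in m; the calibration is good to about 2 mm. A picture is of the moment at which its call begins. camera_params takes no time and is no camera call.
- manip.job_done(): hands the job in; it is judged then, once.
The state is a dict: "time_s": time; "joints": joint angles; "joint_velocities": joint speeds; "joint_torque": joint torques, N m; "tcp_pos": TCP position; "tool_rot": TCP orientation; "ft_force": force on the tool from outside, world axes, zero at the start; "ft_torque": the same for the moment, N m; "grip_width": opening from 0.0 (shut) to 1.0 (fully open); "finger_force": force on a finger pad.
Only numpy, scipy, OpenCV 4.12 (cv2) and the standard library are available. Lean on these libraries where they do the work, as an engineer would, in place of code of your own. Each camera call takes 0.05 s, during which the arm holds its last target. There are 200 camera calls.

## Working session

There is one attempt and no reset: what is moved stays moved. The work goes in short steps, Python scripts to look and compute and a shell command to move; the robot and the scene stay as the last step left them, time stands still between calls to the robot, and variables do not carry over. Pictures are saved under pics/ and viewed, at most 10 in all, crops included, and the job is handed in when it is done.

```bash
mkdir -p pics; cat > h.py <<'E'
import numpy as np, cv2
from workcell import manip
def snap(n,tag):
    im,d=manip.get_image(n); p=manip.camera_params(n)
    cv2.imwrite(f'pics/{tag}.png',im); np.savez(f'pics/{tag}.npz',im=im,d=d,**{k:p[k] for k in('fx','fy','cx','cy','pose')}); return im,d,p
def load(tag):
    z=np.load(f'pics/{tag}.npz'); return z['im'],z['d'],z
def ray(p,u,v):
    r=np.array([(u-p['cx'])/p['fx'],-(v-p['cy'])/p['fy'],-1.]); T=np.array(p['pose']); return T[:3,3],T[:3,:3]@r
def plane(p,u,v,z):
    o,r=ray(p,u,v); return o+r*(z-o[2])/r[2]
def cloud(p,d):
    v,u=np.mgrid[:d.shape[0],:d.shape[1]]; T=np.array(p['pose'])
    c=np.stack([(u-p['cx'])/p['fx']*d,-(v-p['cy'])/p['fy']*d,-d],-1); return c@T[:3,:3].T+T[:3,3]
E
python3 - <<'E'
from h import *
for n in('top','side'):
    im,d,p=snap(n,n+'0'); print(n,p)
s=manip.sense(); print(s)
E
```

```text
top {'fx': 419.10344629806605, 'fy': 419.10344629806605, 'cx': 286.70576693332816, 'cy': 213.2121336123502, 'pose': array([[-0.02385085,  0.99381521, -0.10845493,  0.37913367],
       [-0.99966678, -0.02478024, -0.00722953,  0.05078351],
       [-0.00987236,  0.10824636,  0.99407508,  1.22286834],
       [ 0.        ,  0.        ,  0.        ,  1.        ]])}
side {'fx': 512.3485193293714, 'fy': 512.3485193293714, 'cx': 278.9139886215954, 'cy': 202.58323892377945, 'pose': array([[-0.87490708,  0.25033965, -0.41456925, -0.0721537 ],
       [-0.48426298, -0.44305051,  0.75445054,  1.04550512],
       [ 0.00519377,  0.86083466,  0.50885825,  0.83972446],
       [ 0.        ,  0.        ,  0.        ,  1.        ]])}
{'time_s': 0.1, 'joints': array([ 1.04721236,  0.57644761,  0.02486567,  1.43781084, -0.01500587,
        1.12899669, -0.05651594]), 'joint_velocities': array([-2.79698890e-04, -6.86316762e-04,  9.76043557e-04, -1.52337815e-03,
        1.02046490e-03,  3.20036000e-05, -1.68418475e-04]), 'joint_torque': array([ 6.57548429e-03, -7.67311406e+01,  2.25818105e+00, -2.86605442e+01,
        1.58741529e-02,  8.58921034e-03, -4.24430743e-05]), 'tcp_pos': array([ 0.28720681, -0.6104098 ,  0.23053423]), 'tool_rot': array([-7.11229978e-04,  9.75920875e-01,  2.18123591e-01, -1.99960944e-04]), 'ft_force': array([-0.74346775, -0.6400374 , -0.01078494]), 'ft_torque': array([ 0.00726155, -0.00964063,  0.00649373]), 'finger_force': 0.0, 'grip_width': 1.000386747007871}
```

View pics/top0.png

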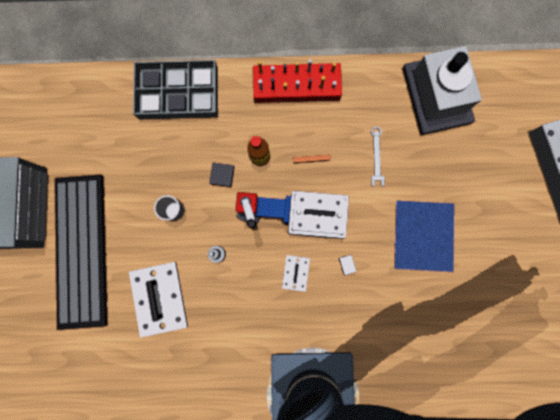

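View pics/side0.png

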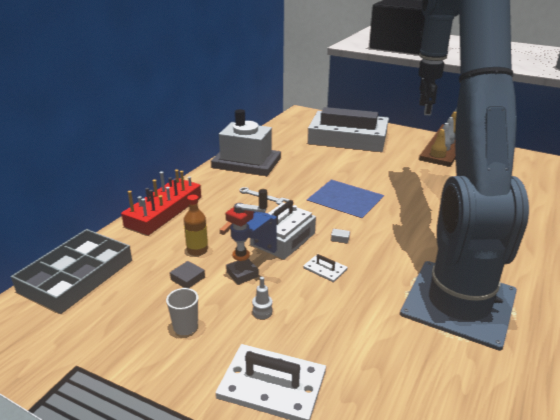

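The top view shows three plates: large at (158,300), middle-sized on the fixture at (318,213), and small at (296,273). The middle one, sitting on the dowels, is the one for the job. There are two dark blocks, at top (222,174) and under the foot at side (242,270). The one under the foot is farther to the right. The knob is near top (250,222) and the mat is at (425,236).

```bash
python3 - <<'E'
from h import *
im,d,p=load('top0'); C=cloud(p,d); H=cv2.cvtColor(im,cv2.COLOR_BGR2HSV)
v,u=np.mgrid[:420,:560]
def box(a,b,c,e): return (u>=a)&(u<b)&(v>=c)&(v<e)
def rect(m,name,z):
    pts=np.argwhere(m)[:,::-1]; Q=np.array([plane(p,a,b,z)[:2] for a,b in pts],np.float32)
    r=cv2.minAreaRect(Q*1000); print(name,len(pts),'c',np.round(r[0],1),'sz',np.round(r[1],1),'ang',round(r[2],1),'depthz',np.round(np.median(C[m][:,2]),4)); return Q
blue=(H[...,0]>100)&(H[...,0]<130)&(H[...,1]>120)
rect(blue&box(385,470,190,280),'mat',.003)
m=box(275,360,180,245)&(C[...,2]>.062)&(C[...,2]<.08)&(H[...,1]<70); m=cv2.morphologyEx(m.astype(np.uint8),cv2.MORPH_OPEN,np.ones((3,3)))>0
rect(m,'plate',.072)
m=box(295,345,190,235)&(C[...,2]>.095)&(C[...,2]<.125); rect(m,'handle',.112)
m=box(225,275,185,240)&(C[...,2]>.235)&(C[...,2]<.27); rect(m,'knob',.254)
m=box(225,275,185,240)&(C[...,2]>.196)&(C[...,2]<.22); rect(m,'arm',.206)
red=((H[...,0]<8)|(H[...,0]>172))&(H[...,1]>150)&box(225,275,185,240); rect(red,'gearbox',.19)
m=box(205,240,160,190)&(H[...,2]<90)&(C[...,2]>.012); rect(m,'block2',.025)
im2=cv2.resize(im[150:270,200:360],None,fx=5,fy=5,interpolation=cv2.INTER_CUBIC)
s,ds,ps=load('side0'); s2=cv2.resize(s[180:300,180:340],None,fx=5,fy=5,interpolation=cv2.INTER_CUBIC)
cv2.imwrite('pics/c1.png',cv2.resize(np.vstack([im2,s2]),(800,1200))[:1200])
cv2.imwrite('pics/c1.png',cv2.resize(np.hstack([im2,s2]),(800,300)))
cv2.imwrite('pics/c2.png',s2)
E
```

```text
mat 3717 c [ 437.6 -337.7] sz [162.1 192.2] ang 85.6 depthz 0.002
plate 1629 c [501.  -28.2] sz [140.  100.5] ang 83.7 depthz 0.0711
handle 167 c [500.7 -27.2] sz [80.6 14.5] ang 83.8 depthz 0.1106
knob 74 c [464.1 142.4] sz [21.  18.6] ang 88.6 depthz 0.2523
arm 191 c [496.2 149.8] sz [80.7 24.4] ang 22.3 depthz 0.205
gearbox 256 c [521.2 159. ] sz [49.9 52.7] ang 88.5 depthz 0.1887
block2 439 c [627.1 246.2] sz [62.8 61.8] ang 81.3 depthz 0.0239
```

View pics/c2.png

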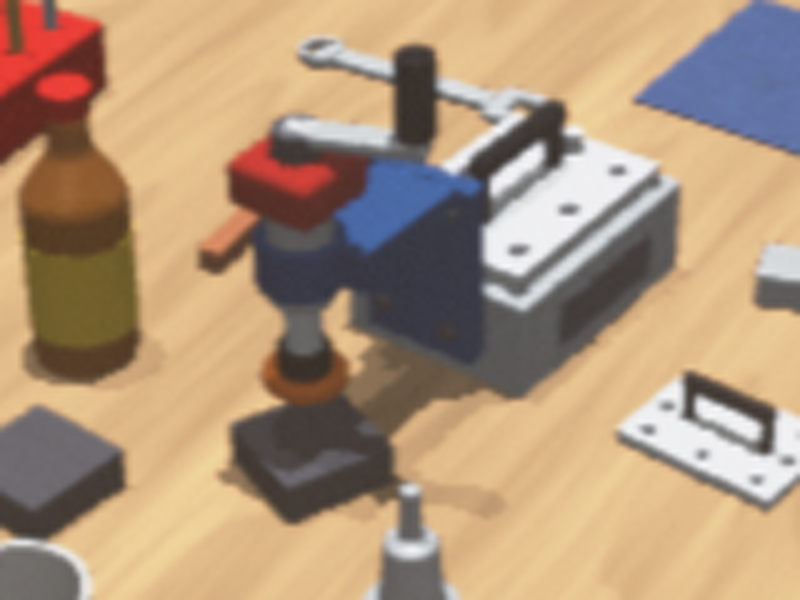

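The crop shows the orange foot about 30 mm above the dark block under the jack at (310,450). The other dark block, at (45,460), lies farther left. The middle-sized plate sits on the fixture.

The measurements agree with each other:
- **Fixture:** the yaw is -6.2°.
- **Jack axis:** it is at (0.521, 0.160), as predicted from the plate.
- **Knob:** it is at (0.464, 0.142), 60 mm from the axis, so crank ≈ 2.74 rad.

Next I approach the knob.

```bash
python3 -m inch '[[0,0,0.128,0.019,0.041,0.009,1],[0,0,0.256,0.038,0.082,0.018,1],[0,0,0.384,0.057,0.123,0.027,1],[0,0,0.512,0.076,0.164,0.036,1],[0,0,0.64,0.095,0.205,0.045,1],[0,0,0.768,0.114,0.246,0.054,1],[0,0,0.896,0.133,0.287,0.063,1],[0,0,1.023,0.150,0.330,0.070,1]]'
```

```text
time_s: 0.9
tcp_pos: [0.4379, -0.2792, 0.3017]
tool_rot: [0.0, 0.743, 0.67, -0.0]
ft_force: [0.7, -0.2, 0.2]
grip_width: 0.998
finger_force: 0.0
```

```bash
python3 - <<'E'
from h import *
im,d,p=load('side0'); C=cloud(p,d); H=cv2.cvtColor(im,cv2.COLOR_BGR2HSV)
v,u=np.mgrid[:420,:560]; b=(u>222)&(u<262)&(v>240)&(v<290)
# foot: orange
m=b&(H[...,0]<16)&(H[...,1]>150)&(v<262)&(C[...,2]>.04)&(C[...,2]<.075)&(C[...,1]<.22); Q=C[m]; print('foot',m.sum(),Q.min(0),Q.max(0),Q.mean(0))
m=b&(H[...,2]<95)&(C[...,2]>.018)&(C[...,2]<.03); Q=C[m]; print('blocktop',m.sum(),Q.min(0),Q.max(0),cv2.minAreaRect((Q[:,:2]*1000).astype(np.float32)))
E
```

```text
foot 66 [0.50166623 0.1481185  0.0554884 ] [0.54543659 0.1855515  0.06659285] [0.51818214 0.17227172 0.06066916]
blocktop 362 [0.4767923  0.05082604 0.01837443] [0.55936794 0.20959647 0.02952381] ((517.6824340820312, 129.94021606445312), (80.75201416015625, 159.5808868408203), 0.94432532787323)
```

```bash
python3 -m inch '[[0,0,0,0.003,0.048,0,1],[0,0,0,0.006,0.096,0,1],[0,0,0,0.009,0.144,0,1],[0,0,0,0.012,0.192,0,1],[0,0,0,0.015,0.240,0,1],[0,0,0,0.018,0.288,0,1],[0,0,0,0.021,0.336,0,1],[0,0,0,0.024,0.384,0,1]]'
python3 -m inch '[[0,0,0,0.003,0.038,0,1],[0,0,0,0.003,0.039,0,1],[0,0,0,0.003,0.039,-0.03,1],[0,0,0,0.003,0.039,-0.06,1],[0,0,0,0.003,0.039,-0.083,1],[0,0,0,0.003,0.039,-0.083,0.3],[0,0,0,0.003,0.039,-0.083,0.15],[0,0,0,0.003,0.039,-0.083,0.15]]'
```

```text
time_s: 1.7
tcp_pos: [0.461, 0.105, 0.3013]
tool_rot: [0.0, 0.744, 0.668, -0.0]
ft_force: [1.3, -1.2, -0.2]
grip_width: 1.001
finger_force: 0.0
time_s: 2.5
tcp_pos: [0.4651, 0.1423, 0.2195]
tool_rot: [0.0, 0.744, 0.668, 0.001]
ft_force: [-0.5, -1.2, 0.3]
grip_width: 0.516
finger_force: 0.0
```

```bash
python3 -m inch '[[0,0,0,0,0,0,0],[0,0,0,0,0,0,0],[0,0,0,0,0,0,0],[0,0,0,0,0,0,0],[0,0,0,0,0,0,0],[0,0,0,0,0,0,0],[0,0,0,0,0,0,0],[0,0,0,0,0,0,0]]'
python3 - <<'E'
from h import *
im,d,p=snap('side','s1'); cv2.imwrite('pics/s1c.png',cv2.resize(im[120:300,150:390],(800,600)))
E
```

```text
time_s: 3.3
tcp_pos: [0.4658, 0.1425, 0.2197]
tool_rot: [0.001, 0.744, 0.668, 0.002]
ft_force: [2.6, 0.0, 5.0]
grip_width: 0.24
finger_force: 58.4
```

View pics/s1c.png

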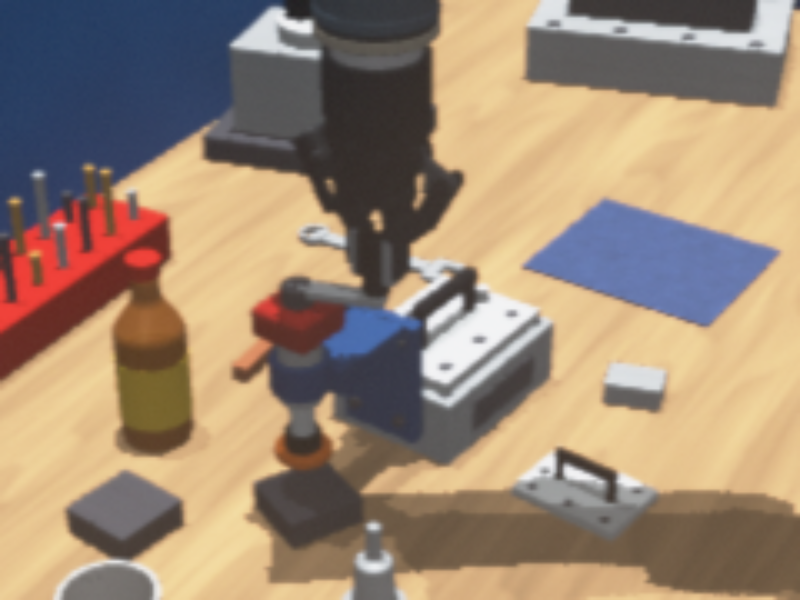

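The fingers hold the grip (58 N, width 0.24). I'll work out the circle offsets in 20° clockwise steps.

```bash
python3 - <<'E'
import numpy as np
a=197.4
for c in range(5):
    k=np.deg2rad(a-160*c-20*np.arange(9)); x=.06*np.cos(k);y=.06*np.sin(k)
    print(c,[(round(float(i-x[0]),3),round(float(j-y[0]),3)) for i,j in zip(x[1:],y[1:])])
E
```

```text
0 [(-0.003, 0.021), (0.002, 0.041), (0.013, 0.059), (0.03, 0.071), (0.05, 0.077), (0.07, 0.076), (0.09, 0.068), (0.105, 0.054)]
1 [(0.01, -0.019), (0.012, -0.039), (0.008, -0.06), (-0.003, -0.077), (-0.02, -0.09), (-0.04, -0.096), (-0.061, -0.095), (-0.08, -0.087)]
2 [(-0.015, 0.014), (-0.025, 0.033), (-0.028, 0.053), (-0.023, 0.074), (-0.012, 0.091), (0.005, 0.104), (0.025, 0.11), (0.045, 0.109)]
3 [(0.019, -0.008), (0.035, -0.022), (0.044, -0.041), (0.047, -0.061), (0.042, -0.082), (0.031, -0.099), (0.015, -0.112), (-0.005, -0.118)]
4 [(-0.021, 0.001), (-0.04, 0.009), (-0.055, 0.023), (-0.065, 0.042), (-0.068, 0.062), (-0.063, 0.083), (-0.052, 0.1), (-0.035, 0.113)]
```

```bash
python3 -m inch '[[0,0,0,-0.003,0.021,0,0],[0,0,0,0.002,0.041,0,0],[0,0,0,0.013,0.059,0,0],[0,0,0,0.030,0.071,0,0],[0,0,0,0.050,0.077,0,0],[0,0,0,0.070,0.076,0,0],[0,0,0,0.090,0.068,0,0],[0,0,0,0.105,0.054,0,0]]'
```

```text
time_s: 4.15
tcp_pos: [0.5696, 0.1972, 0.2197]
tool_rot: [-0.0, 0.744, 0.668, 0.0]
ft_force: [-7.4, -0.7, 9.5]
grip_width: 0.24
finger_force: 61.2
```

```bash
python3 -m inch '[[0,0,0,0.010,-0.019,0,0],[0,0,0,0.012,-0.039,0,0],[0,0,0,0.008,-0.060,0,0],[0,0,0,-0.003,-0.077,0,0],[0,0,0,-0.020,-0.090,0,0],[0,0,0,-0.040,-0.096,0,0],[0,0,0,-0.061,-0.095,0,0],[0,0,0,-0.080,-0.087,0,0]]'
python3 -m inch '[[0,0,0,-0.015,0.014,0,0],[0,0,0,-0.025,0.033,0,0],[0,0,0,-0.028,0.053,0,0],[0,0,0,-0.023,0.074,0,0],[0,0,0,-0.012,0.091,0,0],[0,0,0,0.005,0.104,0,0],[0,0,0,0.025,0.110,0,0],[0,0,0,0.045,0.109,0,0]]'
```

```text
time_s: 4.95
tcp_pos: [0.4906, 0.1078, 0.2198]
tool_rot: [0.002, 0.745, 0.667, 0.002]
ft_force: [7.4, 2.9, 1.7]
grip_width: 0.239
finger_force: 60.2
time_s: 5.75
tcp_pos: [0.5348, 0.2174, 0.2196]
tool_rot: [0.001, 0.744, 0.668, -0.001]
ft_force: [-5.5, -9.0, 13.6]
grip_width: 0.242
finger_force: 62.1
```

```bash
python3 - <<'E'
from h import *
s=manip.sense(); print(s['tcp_pos'],s['ft_force'],s['ft_torque'])
im,d,p=snap('side','s2'); C=cloud(p,d); H=cv2.cvtColor(im,cv2.COLOR_BGR2HSV)
v,u=np.mgrid[:420,:560]; m=(u>222)&(u<262)&(v>235)&(v<290)&(H[...,0]<16)&(H[...,1]>150)&(C[...,1]<.22)&(C[...,2]>.02); print('foot z',C[m].min(0),C[m].max(0))
cv2.imwrite('pics/s2c.png',cv2.resize(im[180:300,180:340],(800,600)))
E
```

```text
[0.53479408 0.2174447  0.21961132] [-5.54615302 -9.03478255 13.58844891] [-2.14503783  1.50603824  0.01147677]
foot z [0.50241026 0.14660289 0.03508824] [0.54301851 0.1871709  0.05294761]
```

View pics/s2c.png

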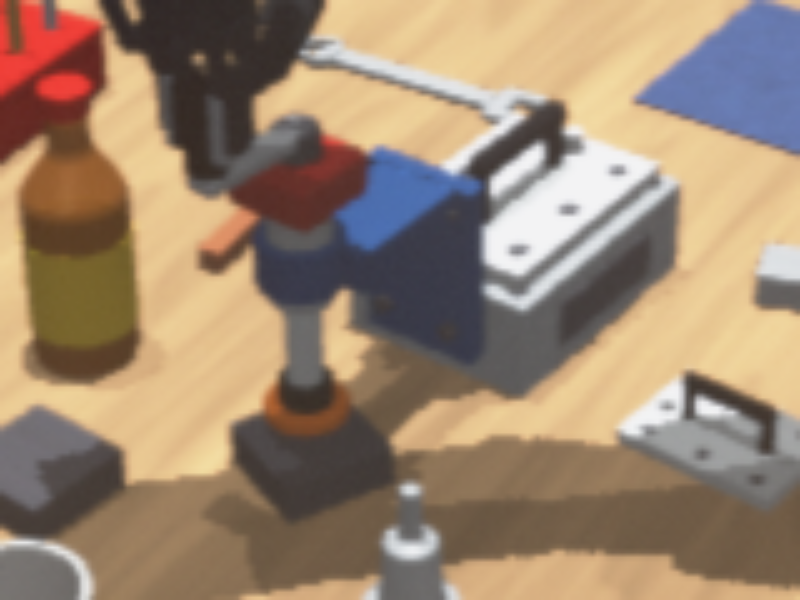

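The foot has dropped to about 35 mm, which matches crank ≈ 11.1, and it is over the block (crop 310,410). The crank goes on.

```bash
python3 -m inch '[[0,0,0,0.019,-0.008,0,0],[0,0,0,0.035,-0.022,0,0],[0,0,0,0.044,-0.041,0,0],[0,0,0,0.047,-0.061,0,0],[0,0,0,0.042,-0.082,0,0],[0,0,0,0.031,-0.099,0,0],[0,0,0,0.015,-0.112,0,0],[0,0,0,-0.005,-0.118,0,0]]'
python3 -m inch '[[0,0,0,-0.021,0.001,0,0],[0,0,0,-0.040,0.009,0,0],[0,0,0,-0.055,0.023,0,0],[0,0,0,-0.065,0.042,0,0],[0,0,0,-0.068,0.062,0,0],[0,0,0,-0.063,0.083,0,0],[0,0,0,-0.052,0.100,0,0],[0,0,0,-0.052,0.100,0,0]]'
```

```text
time_s: 6.6
tcp_pos: [0.5316, 0.0985, 0.2198]
tool_rot: [0.002, 0.745, 0.667, 0.002]
ft_force: [3.8, 3.1, 4.2]
grip_width: 0.244
finger_force: 61.5
time_s: 7.4
tcp_pos: [0.4807, 0.2002, 0.2197]
tool_rot: [0.002, 0.745, 0.668, 0.002]
ft_force: [7.3, -5.0, 6.9]
grip_width: 0.241
finger_force: 61.9
```

```bash
python3 - <<'E'
from h import *
s=manip.sense(); print(s['tcp_pos'],s['ft_force'],s['ft_torque'])
a=np.arctan2(*(s['tcp_pos'][:2]-[.5213,.160])[::-1]); print('crank',(-(a+np.deg2rad(6.2)))%(2*np.pi)+4*np.pi)
im,d,p=snap('side','s3'); C=cloud(p,d); H=cv2.cvtColor(im,cv2.COLOR_BGR2HSV)
v,u=np.mgrid[:420,:560]; m=(u>222)&(u<262)&(v>235)&(v<290)&(H[...,0]<16)&(H[...,1]>150)&(C[...,1]<.22)&(C[...,2]>.015); print('foot z',C[m].min(0),C[m].max(0))
cv2.imwrite('pics/s3c.png',cv2.resize(im[180:300,180:340],(800,600)))
E
```

```text
[0.48072938 0.20016857 0.21969921] [ 7.31146147 -4.95446007  6.92292352] [-1.11165959 -1.50576731 -0.0324796 ]
crank 16.380171394531956
foot z [0.50356279 0.14576207 0.02248452] [0.54199101 0.18604282 0.04211311]
```

View pics/s3c.png

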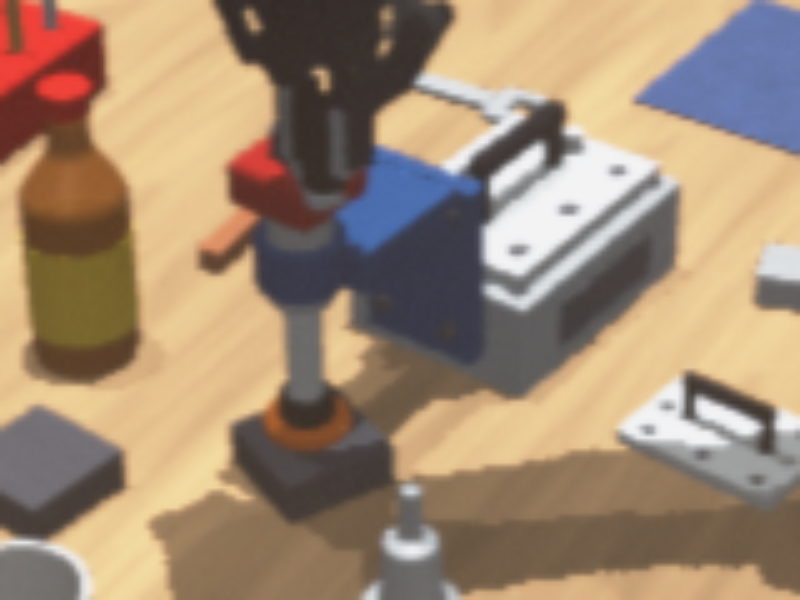

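The crank is at 16.38 and the foot is seated on the block (crop 308,430). I'll check stiffness with a small turn whose force is read while it is still moving.

```bash
python3 -m inch '[[0,0,0,0,0,0,0],[0,0,0,0,0,0,0],[0,0,0,0,0,0,0],[0,0,0,0,0,0,0],[0,0,0,0,0,0,0],[0,0,0,0,0,0,0],[0,0,0,0.004,0.004,0,0],[0,0,0,0.008,0.007,0,0]]'
```

```text
time_s: 8.25
tcp_pos: [0.4861, 0.205, 0.2196]
tool_rot: [0.002, 0.745, 0.667, -0.001]
ft_force: [-2.3, -9.3, 11.9]
grip_width: 0.244
finger_force: 62.2
```

Tangential force is about 7.5 N, against about 4 N when it turned freely. That is about 1.6 rad past touch, so the foot is firm. I release, rise and go to the plate handle.

```bash
python3 -m inch '[[0,0,0,0,0,0,0.6],[0,0,0,0,0,0,1],[0,0,0,0,0,0,1],[0,0,0,0,0,0,1],[0,0,0,0,0,0,1],[0,0,0,0,0,0.01,1],[0,0,0,0,0,0.045,1],[0,0,0,0,0,0.085,1]]'
python3 -m inch '[[0,0,0,0.002,-0.030,0,1],[0,0,0,0.004,-0.060,0,1],[0,0,0,0.006,-0.090,0,1],[0,0,0,0.008,-0.120,0,1],[0,0,0,0.010,-0.150,0,1],[0,0,0,0.012,-0.180,-0.02,1],[0,0,0,0.014,-0.210,-0.05,1],[0,0,0,0.016,-0.235,-0.08,1]]'
python3 - <<'E'
from h import *
im,d,p=snap('top','t2'); C=cloud(p,d); H=cv2.cvtColor(im,cv2.COLOR_BGR2HSV)
v,u=np.mgrid[:420,:560]
m=(u>225)&(u<275)&(v>180)&(v<240)&(C[...,2]>.235)&(C[...,2]<.265); Q=C[m]; k=Q.mean(0); print('knob',m.sum(),k)
a=np.arctan2(k[1]-.16,k[0]-.5213); print('crank',(-(a+np.deg2rad(6.2)))%(2*np.pi)+4*np.pi)
im,d,p=snap('side','s4'); cv2.imwrite('pics/s4c.png',cv2.resize(im[120:300,150:390],(800,600)))
E
```

```text
time_s: 9.05
tcp_pos: [0.4847, 0.207, 0.3041]
tool_rot: [-0.001, 0.744, 0.668, -0.001]
ft_force: [1.2, 0.5, 0.3]
grip_width: 0.998
finger_force: 0.0
time_s: 9.85
tcp_pos: [0.5018, -0.0295, 0.2235]
tool_rot: [0.001, 0.745, 0.668, 0.001]
ft_force: [1.2, -0.6, -1.0]
grip_width: 1.001
finger_force: 0.0
knob 18 [0.48366749 0.19839856 0.24735727]
crank 16.395226069830354
```

View pics/s4c.png

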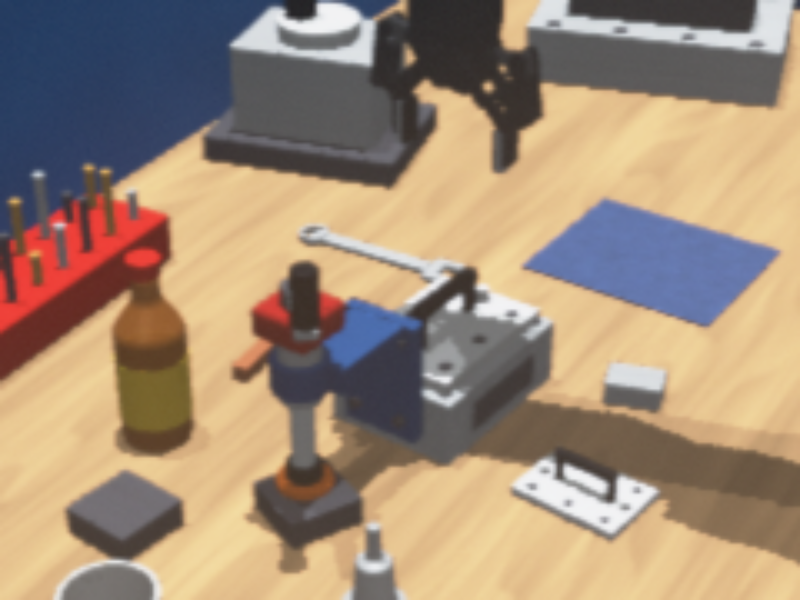

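The knob stayed where I left it (crop 303,285) and the foot stands on the block. The open hand is above the handle, so I lower it and grip.

```bash
python3 -m inch '[[0,0,0,0,0.001,-0.035,1],[0,0,0,0,0.001,-0.070,1],[0,0,0,0,0.001,-0.100,1],[0,0,0,0,0.001,-0.125,1],[0,0,0,0,0.001,-0.135,1],[0,0,0,0,0.001,-0.135,0],[0,0,0,0,0.001,-0.135,0],[0,0,0,0,0.001,-0.135,0]]'
python3 -m inch '[[0,0,0,0,0,0,0],[0,0,0,0,0,0,0],[0,0,0,0,0,0,0],[0,0,0,0,0,0,0],[0,0,0,0,0,0,0],[0,0,0,0,0,0,0],[0,0,0,0,0,0,0],[0,0,0,0,0,0,0]]'
```

```text
time_s: 10.75
tcp_pos: [0.5024, -0.0266, 0.0897]
tool_rot: [0.001, 0.744, 0.668, 0.001]
ft_force: [-0.4, 0.1, -0.8]
grip_width: 0.515
finger_force: 0.0
time_s: 11.55
tcp_pos: [0.5029, -0.0268, 0.0894]
tool_rot: [0.001, 0.744, 0.668, 0.001]
ft_force: [1.9, -1.1, 6.4]
grip_width: 0.149
finger_force: 59.7
```

```bash
python3 -m inch '[[0,0,0,0,0,0.006,0],[0,0,0,0,0,0.013,0],[0,0,0,0,0,0.020,0],[0,0,0,0,0,0.028,0],[0,0,0,0,0,0.038,0],[0,0,0,0,0,0.050,0],[0,0,0,0,0,0.062,0],[0,0,0,0,0,0.070,0]]'
```

```text
time_s: 12.35
tcp_pos: [0.5015, -0.0267, 0.1597]
tool_rot: [0.0, 0.744, 0.668, 0.0]
ft_force: [0.7, -0.1, -2.7]
grip_width: 0.15
finger_force: 59.2
```

```bash
python3 -m inch '[[0,0,0,-0.006,-0.030,0,0],[0,0,0,-0.014,-0.070,0,0],[0,0,0,-0.022,-0.110,0,0],[0,0,0,-0.030,-0.150,0,0],[0,0,0,-0.039,-0.190,0,0],[0,0,0,-0.048,-0.235,0,0],[0,0,0,-0.057,-0.280,0,0],[0,0,0,-0.064,-0.311,0,0]]'
python3 -m inch '[[0,0,0,0,0,-0.005,0],[0,0,0,0,0,-0.025,0],[0,0,0,0,0,-0.050,0],[0,0,0,0,0,-0.075,0],[0,0,0,0,0,-0.095,0],[0,0,0,0,0,-0.108,0],[0,0,0,0,0,-0.114,0],[0,0,0,0,0,-0.114,0]]'
python3 - <<'E'
from h import *
im,d,p=snap('side','s5'); cv2.imwrite('pics/s5c.png',cv2.resize(im[120:300,180:420],(800,600)))
E
```

```text
time_s: 13.15
tcp_pos: [0.4358, -0.3413, 0.1586]
tool_rot: [0.0, 0.745, 0.667, -0.001]
ft_force: [1.1, 0.5, -3.0]
grip_width: 0.149
finger_force: 59.2
time_s: 13.95
tcp_pos: [0.4373, -0.3375, 0.044]
tool_rot: [-0.0, 0.744, 0.668, -0.0]
ft_force: [0.0, -0.4, -3.0]
grip_width: 0.151
finger_force: 59.1
```

View pics/s5c.png

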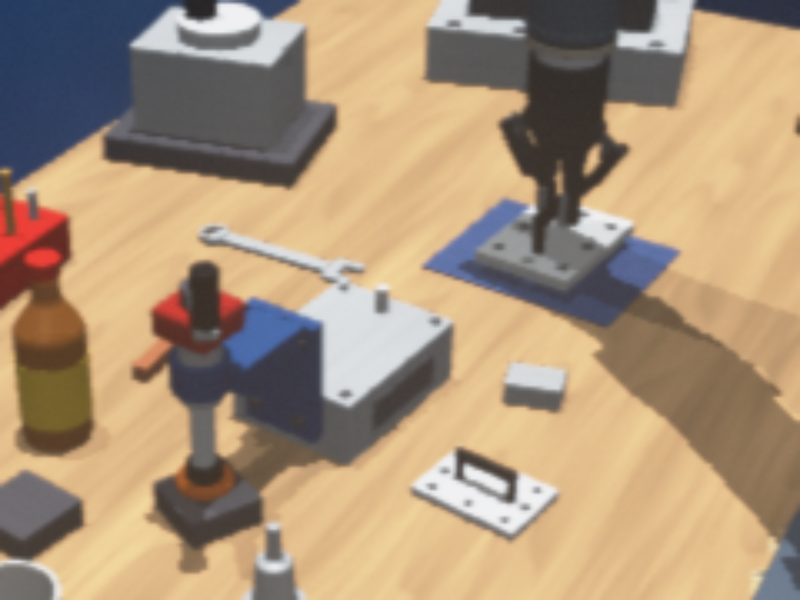

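The plate is level over the middle of the mat (crop 555,245), about 12 mm above it. I lower it gently until it touches.

```bash
python3 -m inch '[[0,0,0,0,0,-0.003,0],[0,0,0,0,0,-0.006,0],[0,0,0,0,0,-0.009,0],[0,0,0,0,0,-0.010,0],[0,0,0,0,0,-0.011,0],[0,0,0,0,0,-0.012,0],[0,0,0,0,0,-0.012,0],[0,0,0,0,0,-0.012,0]]'
```

```text
time_s: 14.8
tcp_pos: [0.4374, -0.3378, 0.0324]
tool_rot: [0.0, 0.744, 0.668, -0.0]
ft_force: [-0.6, 1.0, -0.2]
grip_width: 0.144
finger_force: 59.5
```

The measured weight is gone and the TCP is at 0.032, so the plate is on the mat. I release it and rise.

```bash
python3 -m inch '[[0,0,0,0,0,0,0.5],[0,0,0,0,0,0,1],[0,0,0,0,0,0,1],[0,0,0,0,0,0,1],[0,0,0,0,0,0,1],[0,0,0,0,0,0,1],[0,0,0,0,0,0.01,1],[0,0,0,0,0,0.03,1]]'
python3 -m inch '[[0,0,0,0,0,0.03,1],[0,0,0,0,0,0.06,1],[0,0,0,0,0,0.10,1],[0,0,0,0,0,0.14,1],[0,0,0,0,0,0.18,1],[0,0,0,0,0,0.18,1],[0,0,0,0,0,0.18,1],[0,0,0,0,0,0.18,1]]'
python3 - <<'E'
from h import *
im,d,p=snap('side','s6'); cv2.imwrite('pics/s6c.png',cv2.resize(im[120:300,180:420],(800,600)))
E
```

```text
time_s: 15.6
tcp_pos: [0.4367, -0.3372, 0.0621]
tool_rot: [-0.001, 0.744, 0.668, -0.0]
ft_force: [0.7, 0.0, 0.7]
grip_width: 1.004
finger_force: 0.0
time_s: 16.4
tcp_pos: [0.4367, -0.3375, 0.2416]
tool_rot: [-0.001, 0.744, 0.668, -0.0]
ft_force: [0.2, 0.6, -0.1]
grip_width: 1.0
finger_force: 0.0
```

View pics/s6c.png

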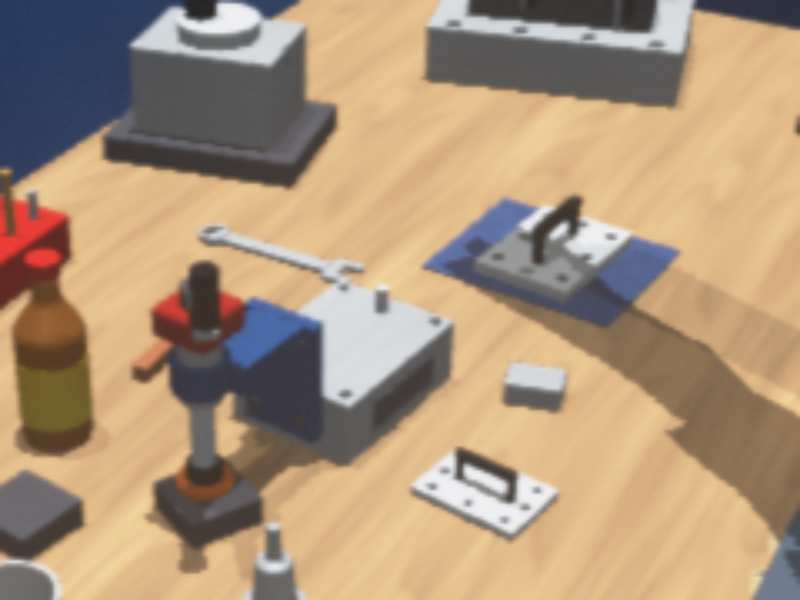

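The plate lies flat in the middle of the mat (crop 555,252), the jack foot stands on the block, and the hand is clear.

```bash
python3 -c "
from workcell import manip; print(manip.job_done())"
```

```text
the job is handed in; nothing more can be done
None
```

I handed the job in at about 16.5 s of the 72 s allowed: the jack foot is firm on the block (about 1.6 rad past touch), the middle-sized plate lies flat in the middle of the mat, and I saw no bystander moved; no verdict came back.

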